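# Dress the retail tray at the salon reception

## Task

Dress the wooden display tray for opening, without knocking anything over, shifting the wax pot and the candle that already stand on it, or disturbing the hand gel and the cream tube. Stand the white two-well riser on the tray in the gap midway between the wax pot and the candle, in line with them, then stand the brown oil bottle upright in the riser's well on the wax pot's side (it is the after-wax oil) and the nail polish upright in the well on the candle's side. Lay the stack of cards flat on the tray in front of the riser, centred on it, with its long sides along the tray's front edge.

Things in the scene. Friction and masses are not known exactly. Their poses are not given: they have to be found in the camera images.
- display_tray: Fixed shallow wood tray, 206 mm deep (x) by 326 mm wide (y) plus a steel grip at each end; floor 6 mm, rim top 12 mm above the worktop, rim 6 mm wide. Origin: centre of its underside; x to its back, away from the robot, y to its left. Wax pot and candle stand at x = +0.040, y = +/-0.110 (either way round); riser's place x = +0.040, y = 0, long side along y; cards' place x = -0.046, y = 0.
- wax_pot: Low round grey-lidded pot with a flat top, 91 mm diameter, 44 mm high, standing loose on the tray; stays where it is. Origin: centre of its underside, z up.
- candle_jar: Round glass jar with a white candle in it, 76 mm diameter, 90 mm high, standing loose on the tray; stays where it is. Origin: centre of its underside, z up.
- riser: Loose white bridge-shaped riser, 58 (x) x 110 (y) x 40 mm high, 0.16 kg: 9 mm top plate on two 5 mm end walls, open below at front and back. Two round wells in its top, 46 mm wide, 3 mm deep (floors 37 mm above its underside), centred at y = +/-0.027. Origin: centre of its underside, z up. Same either way round. Grasp across its 58 mm, at mid length, on the top plate. Starts behind the tray.
- oil_bottle: Loose brown glass dropper bottle with a black cap and pointed rubber bulb, standing: body 33 mm diameter to about 60 mm height, cap 24 mm diameter at 62 to 77 mm, bulb 12 mm, overall height 102 mm, 0.07 kg. Origin: centre of its underside, z up.
- nail_polish: Loose small bottle of nail polish with a long black cap, standing: bottle 31 mm diameter to about 40 mm height, cap 17 mm diameter from 46 to 79 mm height, overall height 79 mm, 0.05 kg. Origin: centre of its underside, z up.
- card_stack: Loose block of white cards lying flat: 55 mm (x) by 89 mm (y) by 17 mm high, 0.03 kg, one solid piece. Origin: centre of its underside, z up; grasp across its 55 mm (x).
- gel_bottle: Bystander: pump bottle of hand gel, 164 mm high, 66 x 37 mm, standing on the worktop behind the work; leave alone. Origin: centre of its underside.
- cream_tube: Bystander: white cream tube lying on the worktop, 156 x 43 x 30 mm; leave alone. Origin: centre of its underside.
Things that resemble listed ones, but are neither listed nor needed, are in the scene too. Of the things shaped like the candle_jar, the glass one is meant.

How it is judged:
By the outcome, as a careful person would: the job done as asked, in the order asked, and still so for the second after the job is handed in, with the robot touching nothing.
It also fails if it takes over 112 s, if anything falls off the work surface, if the arm or the gripper's body presses on something with over 40 N, if the wrist force passes 120 N, or if a joint passes its speed limit or range.

## Robot

A 7-joint arm with a two-finger parallel gripper is mounted at the origin on a cart in front of the work surface, level with it; the furniture and walls round the work are solid. World frame = base frame: x ahead of the robot, y to its left, z up, the work surface at z = 0. Lengths are in m, angles in degrees, forces in N, time in s.
With the tool pointing down it reaches from about 0.425 to 0.875 m from the base axis. Payload 4.7 kg.
Tool frame: the origin (TCP) lies between the finger pads; the fingertips stand 19 mm ahead of it and the grasp point (between the pads) is the TCP; x points along the fingers, z is the direction in which the jaws open and shut, and the axes are right-handed (so a half turn about x gives the same grasp; the last joint's range is limited). The gripper opens to 87 mm and grips with 3 to 60 N. Pads are 19 mm wide; open, the fingers measure 117 mm over their backs; the gripper's body (75 mm by 190 mm) begins 51 mm behind the grasp point.
Start: joints at [75.579, 18.392, -4.016, 83.108, 1.295, 78.541, -3.26], TCP at [0.171, -0.627, 0.216] pointing down, gripper open.
Joint ranges: [-163.93, 163.93], [-17.29, 119.83], [-79.2, 71.16], [3.27, 140.29], [-89.18, 269.18], [5.43, 117.66], [-154.24, 154.24]. Speed limits (degrees/s): [147.25, 147.25, 180, 180, 180, 180, 180].

## Interface

Orientations are given as [roll, pitch, yaw] about the fixed x, y, z axes, in that order (R = Rz(yaw) Ry(pitch) Rx(roll)).
In Python, from cell import monitor, read_camera, camera_model, env, regions_of gives the robot as it stands. The module is installed in compiled form; this text tells all that it offers.
- The arm moves only by the tool step_arm, never from a script. Its argument "deltas" is a list of rows, each a list of 5 numbers: the gripper's target within -1 to 1 (fully open at 1, half-way at 0, shut at -1), then the shift along the tool's x, y, z in m, then the turn about the tool's x in degrees. A call has 1 to 12 rows; each row is the pose to reach, as a shift and turn from the pose commanded when the call began, along the tool's axes at that moment; what a row does not reach only later rows make up. A row lasts 1/8 s, in which the tool goes at most 62.5 mm and 10.7 degrees, less where a joint would pass 70% of its speed; a pose out of reach is approached as far as the arm can. A call with a gripper value outside its range is refused whole. The fingers move at their own pace and stop on an object; "newtons" is the grip in N (left out, the last holds). Time passes only in rows, so rows that repeat a pose let the fingers close. It gives the time, the measured TCP pose, the force and the opening at its end, in the units of the state.
- monitor.get_obs(): the state, without advancing time (a new reading comes with each control period).
- read_camera(name): name is "scene" or "top" or "wrist"; returns (picture, depth): 384x512x3 uint8, red, green, blue; 384x512 float32, m along the optical axis (not along the pixel's ray), 0 where there is no reading.
- camera_model(name): a dict with "fx", "fy", "cx", "cy" (pixels), "xyz" and "attitude" of the camera in the world. Camera axes: x right, y down, z forward; pixel columns grow to the right and rows downward; lengths in m; the calibration is good to about 2 mm. The wrist camera is an equidistant fisheye: a pixel r from the principal point sees the ray r / f radians off the axis. A picture is of the moment at which its call begins: read the wrist's pose just before it. camera_model takes no time and is no camera call; for the wrist camera it gives the pose at the moment of the call.
- env.sign_off(): hands the job in, once; it reports no verdict.
Trained networks look in the newest picture that a camera, given by its name, has taken for a name from the list of things; names that differ only in an ending like _2 or _b are one class to them, and where a whole thing is asked for, a point or a joint stands for the part that bears it (a point fixed in the world has none). Each returns a list of dicts, best first, with "p" (0 to 1); they miss things now and then, are a little off and sometimes report something else, mostly with a low value. They report only what shows in the picture. A call takes as long as a camera call. They do not tell look-alikes from the thing itself.
- regions_of(camera, thing): "pixels" (384x512 bool, what is visible of it) and "pixel" ([column, row] in pixels, amid what is visible of it).
The state is a dict: "time_s": time; "qpos": joint angles; "joint_velocities": joint speeds; "effort": joint torques, N m; "tool_pos": TCP position; "tool_rot": TCP orientation; "force": force on the tool from outside, world axes, zero at the start; "wrist_torque": the same for the moment, N m; "grip_width": finger opening in m.
Only numpy, scipy, OpenCV 4.12 (cv2) and the standard library are available. Lean on these libraries where they do the work, as an engineer would, in place of code of your own. Each camera call takes 0.05 s, during which the arm holds its last target. There are 200 camera calls.

## Working session

There is one attempt and no reset: what is moved stays moved. The work goes in short steps, Python scripts to look and compute and a tool call to move; the robot and the scene stay as the last step left them, time stands still between calls to the robot, and variables do not carry over. Pictures are saved under pics/ and viewed, about 12 in all and at most 16, crops included, and the job is handed in when it is done.

Besides the shell and the picture viewer there is one more tool, called as a command line: name --pt "numbers of a row" for each row, then --argument value for the rest. step_arm: Moves the arm, as the interface text tells. Its arguments: {"type":"object","properties":{"deltas":{"type":"array"},"newtons":{"type":"number"}},"required":["deltas"]}

```bash
mkdir -p pics; cat > h.py <<'E'
import numpy as np, cv2
from cell import monitor, read_camera, camera_model, env, regions_of
from scipy.spatial.transform import Rotation as R
def rot(a): return R.from_euler('xyz',a,degrees=True).as_matrix()
def cloud(cam,d,m=None):
    m=m or camera_model(cam); v,u=np.mgrid[:384,:512]
    a=(u-m['cx'])/m['fx']; b=(v-m['cy'])/m['fy']
    if cam=='wrist':
        r=np.hypot(a,b)+1e-9; t=np.tan(np.minimum(r,1.5))/r; a=a*t;b=b*t
    P=np.stack([a*d,b*d,d],-1); A=np.array(m['attitude'])
    A=rot(A) if A.shape==(3,) else A
    return P@A.T+np.array(m['xyz'])
def save(n,p): cv2.imwrite('pics/'+n+'.png',cv2.cvtColor(p,cv2.COLOR_RGB2BGR))
E
python3 - <<'E'
from h import *
for c in ('scene','top','wrist'): print(c,camera_model(c))
o=monitor.get_obs(); print(o)
p,d=read_camera('top'); q,e=read_camera('scene')
np.savez('a.npz',p=p,d=d,q=q,e=e)
save('top1',cv2.resize(p,(800,600))); save('scene1',cv2.resize(q,(800,600)))
P=cloud('top',d); Q=cloud('scene',e)
for n in 'display_tray wax_pot candle_jar riser oil_bottle nail_polish card_stack gel_bottle cream_tube'.split():
  for c,C,D in(('top',P,d),('scene',Q,e)):
    for r in regions_of(c,n)[:4]:
        m=r['pixels']&(D>0); X=C[m]
        if len(X)<5: continue
        z=np.percentile(X[:,2],95); T=X[X[:,2]>z-.012]
        print(n,c,round(r['p'],2),np.round(r['pixel']),m.sum(),'z95',z.round(3),'topmid',((T.max(0)+T.min(0))/2)[:2].round(3),'ext',np.ptp(T,0)[:2].round(3),'bb',X.min(0).round(3),X.max(0).round(3))
E
```

```text
scene {'fx': 383.82930819124937, 'fy': 383.82930819124937, 'cx': 249.46646356918959, 'cy': 190.6314455192314, 'xyz': array([0.03885668, 0.59756512, 1.02558643]), 'attitude': array([-136.86502977,   -0.19346358, -145.41491376])}
top {'fx': 438.1365470960582, 'fy': 438.1365470960582, 'cx': 250.1266026906022, 'cy': 190.3246701604206, 'xyz': array([ 0.10771409, -0.33557151,  1.7191181 ]), 'attitude': array([-163.32788995,    0.39141897,  -66.19420321])}
wrist {'fx': 297.3186396354542, 'fy': 297.3186396354542, 'cx': 256.15731595895073, 'cy': 190.41923559237998, 'xyz': array([ 0.24618657, -0.60749206,  0.38385733]), 'attitude': array([ 1.63666763e+02,  7.99719080e-02, -7.47509715e+01])}
{'time_s': 0.0, 'qpos': array([75.57904526, 18.44057105, -4.01540686, 83.1772757 ,  1.29375356,
       78.54202633, -3.25777942]), 'joint_velocities': array([ 0.0069792 , -0.0901809 ,  0.07290654,  0.01965603, -0.00689669,
       -0.06984225, -0.00456883]), 'effort': array([ 7.89713722e-04, -4.91278625e+01, -4.04016897e-01, -3.12519658e+01,
       -6.39937911e-02,  4.36598877e-02,  1.49730708e-04]), 'tool_p
[... 2536 characters left out ...]
-0.328  0.027]
card_stack scene 0.68 [279. 162.] 250 z95 0.024 topmid [ 0.567 -0.365] ext [0.083 0.121] bb [ 0.525 -0.437  0.002] [ 0.616 -0.305  0.054]
gel_bottle top 0.67 [256. 136.] 206 z95 0.165 topmid [ 0.782 -0.058] ext [0.034 0.03 ] bb [ 0.746 -0.082  0.003] [ 0.838 -0.023  0.169]
gel_bottle scene 0.83 [182. 172.] 443 z95 0.166 topmid [ 0.784 -0.057] ext [0.037 0.035] bb [ 0.747 -0.141  0.005] [ 0.837 -0.04   0.171]
cream_tube top 0.82 [354. 248.] 319 z95 0.028 topmid [ 0.506 -0.57 ] ext [0.062 0.129] bb [ 0.475 -0.654 -0.004] [ 0.548 -0.505  0.039]
cream_tube scene 0.45 [319. 141.] 171 z95 0.031 topmid [ 0.503 -0.563] ext [0.054 0.122] bb [ 0.476 -0.653  0.001] [ 0.547 -0.501  0.037]
```

View pics/top1.png

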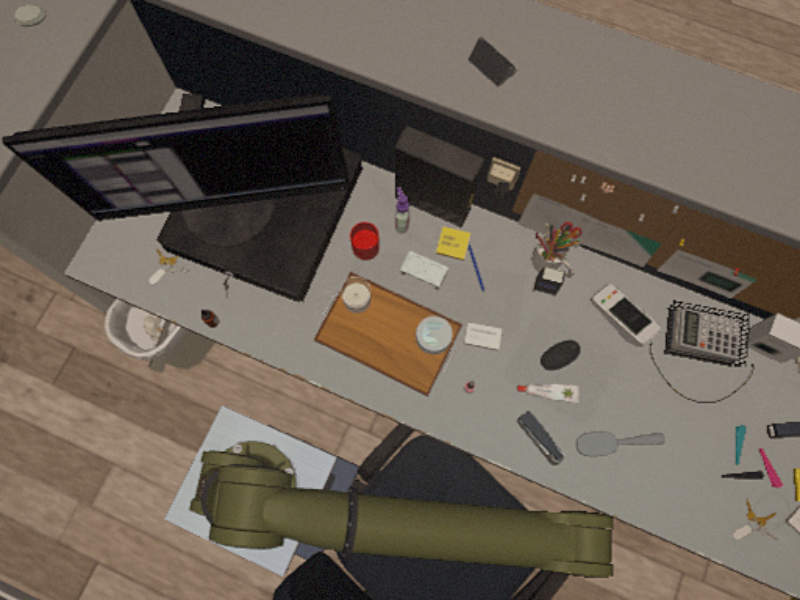

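View pics/scene1.png

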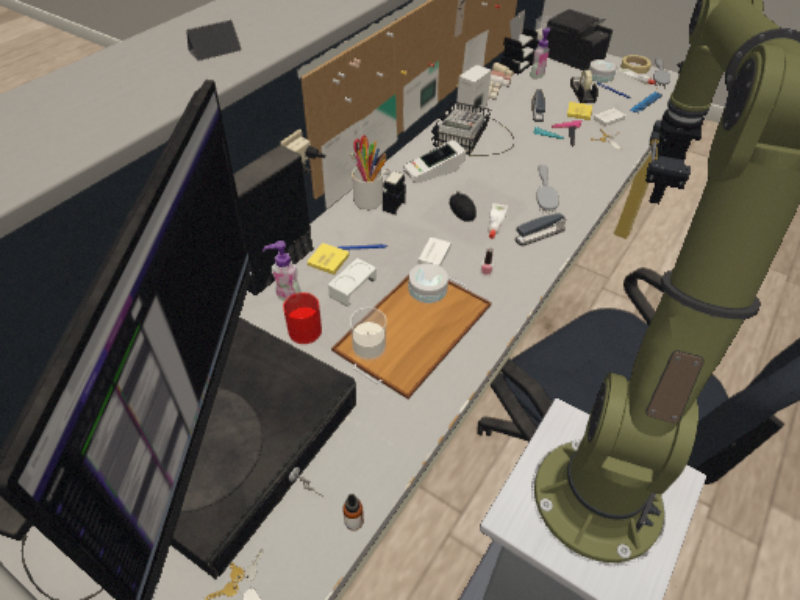

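Top view (800x600 px): tray at (390,332), with the glass candle on it at (355,293) and the wax pot at (435,333). The red jar at (365,240) is a look-alike. Riser (424,268), cards (483,335), polish (470,386), oil (209,318), tube (548,391), gel (402,212). The yellow notes at (453,242) aren't the white cards.

Next I'll measure the gripper body's long side and refine the yaws.

```bash
python3 - <<'E'
from h import *
a=np.load('a.npz'); o=monitor.get_obs(); T=rot(o['tool_rot']); t=o['tool_pos']; print(T.round(3))
print('cam in tool',((camera_model('wrist')['xyz']-t)@T).round(3))
P=cloud('top',a['d']).reshape(-1,3); Q=cloud('scene',a['e']).reshape(-1,3)
for n,X,dd in(('top',P,a['d']),('scene',Q,a['e'])):
    L=(X-t)@T; k=(dd.ravel()>0)&(np.abs(L)<.2).all(1); L=L[k]
    for x0 in np.arange(-.19,.03,.02):
        s=L[(L[:,0]>x0)&(L[:,0]<x0+.02)]
        if len(s)>3: print(n,round(x0,3),len(s),'y',s[:,1].min().round(3),s[:,1].max().round(3),'z',s[:,2].min().round(3),s[:,2].max().round(3))
def rect(cam,C,D,n,i,zlo,zhi):
    r=regions_of(cam,n)[i]; m=r['pixels']&(D>0); X=C[m]; X=X[(X[:,2]>zlo)&(X[:,2]<zhi)]
    print(n,cam,cv2.minAreaRect((X[:,:2]*1000).astype(np.float32)),len(X),'z',np.median(X[:,2]).round(4))
p,d=read_camera('top');q,e=read_camera('scene')
for c,D in(('top',d),('scene',e)):
    C=cloud(c,D)
    rect(c,C,D,'riser',0,.033,.06); rect(c,C,D,'card_stack',0,.012,.03); rect(c,C,D,'display_tray',0,-.01,.02)
p,d=read_camera('wrist'); save('w1',p)
E
```

```text
[[-0.     0.965  0.263]
 [-0.     0.263 -0.965]
 [-1.    -0.     0.   ]]
cam in tool [-0.169  0.078  0.001]
scene -0.19 284 y -0.038 0.037 z -0.055 0.022
scene -0.17 110 y -0.036 0.036 z -0.056 0.009
scene -0.15 112 y -0.022 0.026 z -0.054 0.013
scene -0.13 342 y -0.037 0.037 z -0.099 0.094
scene -0.11 205 y -0.037 0.037 z -0.096 0.094
scene -0.09 81 y -0.037 0.037 z -0.09 0.053
scene -0.07 20 y -0.011 0.01 z -0.063 -0.054
scene -0.05 31 y -0.011 0.01 z -0.059 -0.05
scene -0.03 36 y -0.011 0.01 z -0.057 -0.048
riser top ((670.7205810546875, -170.46168518066406), (107.58465576171875, 60.47134017944336), 88.43672943115234) 302 z 0.0383
card_stack top ((570.4390258789062, -375.91558837890625), (56.46227264404297, 88.09691619873047), 12.217618942260742) 247 z 0.0165Traceback (most recent call last):
  File "<stdin>", line 16, in <module>
  File "<stdin>", line 11, in rect
IndexError: list index out of range
```

The body's 190 mm runs along the jaw direction. Laying the cards with the bottles already in place would therefore drive the gripper body into them (bottle tops at 122 and 145 mm, body at about 79 mm). The "then" in the task binds only riser → bottles, so I'll do riser, cards, oil, polish.

First I'll move to a vantage over the work.

```bash
cat >> h.py <<'E'
def go(x,y,z,az):
    "tool shift and turn from measured pose to target, jaws along azimuth az"
    o=monitor.get_obs(); T=rot(o['tool_rot']); s=(np.array([x,y,z])-o['tool_pos'])@T
    cur=np.degrees(np.arctan2(T[1,2],T[0,2])); turn=-((az-cur+90)%180-90)
    print('t',round(o['time_s'],2),'pos',o['tool_pos'].round(4),'az',cur.round(2),'| shift',s.round(4),'turn',round(turn,2),'dist',np.linalg.norm(s).round(3),'F',np.round(o['force'],1),'w',round(o['grip_width'],4),'q7',o['qpos'][6].round(0))
E
python3 -c "
from h import *
go(.56,-.2,.33,-2)"
```

```text
t 1.25 pos [ 0.1707 -0.6272  0.2158] az -74.77 | shift [-0.1142  0.4878 -0.3099] turn -72.77 dist 0.589 F [ 0.7  0.2 -0.5] w 0.0866 q7 -3.0
```

step_arm --pt "1 -0.06 0 0 0" --pt "1 -0.114 0.06 -0.04 -10" --pt "1 -0.114 0.12 -0.078 -20" --pt "1 -0.114 0.18 -0.116 -30" --pt "1 -0.114 0.235 -0.15 -40" --pt "1 -0.114 0.29 -0.185 -50" --pt "1 -0.114 0.345 -0.22 -60" --pt "1 -0.114 0.4 -0.254 -70" --pt "1 -0.114 0.45 -0.286 -72.8" --pt "1 -0.114 0.488 -0.31 -72.8" --pt "1 -0.114 0.488 -0.31 -72.8" --pt "1 -0.114 0.488 -0.31 -72.8"

```text
time_s: 2.75
tool_pos: [0.5616, -0.1966, 0.3296]
tool_rot: [76.9, 89.9, 75.3]
force: [-0.2, 0.3, 0.2]
grip_width: 0.0867
```

```bash
cat >> h.py <<'E'
def look(names,tag=None,cam='wrist'):
    m=camera_model(cam); p,d=read_camera(cam); C=cloud(cam,d,m); out={}
    if tag: save(tag,p)
    for n,(lo,hi) in names.items():
        for r in regions_of(cam,n)[:3]:
            k=r['pixels']&(d>0); X=C[k]; X=X[(X[:,2]>lo)&(X[:,2]<hi)]
            if len(X)<8: continue
            (c,s,a)=cv2.minAreaRect((X[:,:2]*1000).astype(np.float32))
            (cc,rr)=cv2.minEnclosingCircle((X[:,:2]*1000).astype(np.float32))
            print(n,round(r['p'],2),np.round(r['pixel']),len(X),'rect',np.round(c,1),np.round(s,1),round(a,1),'circ',np.round(cc,1),round(rr,1),'med',np.median(X,0).round(4))
    return p,d,C
E
python3 -c "
from h import *
go(.56,-.2,.33,-2)
look({'riser':(.033,.06),'card_stack':(.012,.03),'display_tray':(-.01,.02),'wax_pot':(.044,.06),'candle_jar':(.09,.11),'nail_polish':(.07,.09)},'w2')"
```

```text
t 2.75 pos [ 0.5616 -0.1966  0.3296] az -1.63 | shift [-0.0004 -0.0035 -0.0015] turn 0.37 dist 0.004 F [-0.2  0.3  0.2] w 0.0867 q7 10.0
riser 0.62 [328. 135.] 2475 rect [ 673.8 -170.2] [110.5  59.3] 88.6 circ [ 673.1 -170.7] 60.9 med [ 0.6735 -0.1686  0.0387]
card_stack 0.64 [265. 244.] 867 rect [ 572.3 -364.7] [54.4 63.9] 11.1 circ [ 572.7 -364.6] 40.7 med [ 0.5728 -0.3602  0.0172]
display_tray 0.64 [203. 121.] 17783 rect [ 488.1 -149.1] [348.2 207.6] 87.4 circ [ 489.1 -147.9] 191.6 med [ 0.4694 -0.1427  0.0063]
wax_pot 0.81 [230. 195.] 2431 rect [ 523.4 -261.6] [90.  88.5] 85.1 circ [ 523.1 -261.4] 45.5 med [ 0.5237 -0.2597  0.0502]
candle_jar 0.75 [234.  48.] 400 rect [532.7 -42.2] [74.9 74.1] 88.5 circ [533.4 -42.4] 38.2 med [ 0.5288 -0.0413  0.0958]
candle_jar 0.62 [329.  25.] 161 rect [678.1  -0.8] [74.8 73.4] 63.8 circ [678.5  -0.9] 38.1 med [ 0.6783 -0.0045  0.0906]
```

View pics/w2.png

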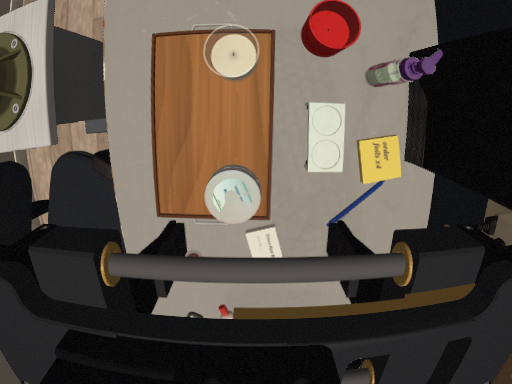

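Wrist view: glass candle (232,52), red look-alike (331,28), riser (326,137), wax pot (233,195), cards (265,240). The tray fit and the pot/candle line agree on yaw -2.55° and riser place (0.528,-0.151).

```bash
python3 -c "
from h import *
go(.6738,-.1702,.12,-1.4);go(.6738,-.1702,.036,-1.4)"
```

```text
t 3.1 pos [ 0.5595 -0.2014  0.3299] az -2.12 | shift [0.2098 0.0355 0.1131] turn -0.72 dist 0.241 F [ 0.4 -0.4 -0.5] w 0.0874 q7 10.0
t 3.1 pos [ 0.5595 -0.2014  0.3299] az -2.12 | shift [0.2938 0.0356 0.1131] turn -0.72 dist 0.317 F [ 0.4 -0.4 -0.5] w 0.0874 q7 10.0
```

step_arm --pt "1 0.05 0.01 0.03 -0.7" --pt "1 0.1 0.02 0.06 -0.7" --pt "1 0.14 0.03 0.09 -0.7" --pt "1 0.17 0.0355 0.113 -0.7" --pt "1 0.17 0.0355 0.113 -0.7" --pt "1 0.17 0.0355 0.113 -0.7" --pt "1 0.17 0.0355 0.113 -0.7"

```text
time_s: 3.98
tool_pos: [0.6745, -0.1695, 0.1621]
tool_rot: [-29.5, 89.8, -30.9]
force: [-0.5, 0.3, -0.3]
grip_width: 0.0869
```

```bash
python3 -c "
from h import *
look({'riser':(.033,.06),'wax_pot':(.044,.06),'candle_jar':(.09,.11),'display_tray':(-.01,.02)})
go(.6738,-.1702,.036,-1.4)"
```

```text
riser 0.82 [258. 177.] 5950 rect [ 674.1 -170.7] [110.7  58.5] 89.0 circ [ 673.4 -169.9] 61.4 med [ 0.674  -0.1666  0.0385]
wax_pot 0.64 [132. 232.] 619 rect [ 535.3 -227.5] [36.3 38.2] 24.7 circ [ 534.2 -225.2] 24.6 med [ 0.536  -0.2301  0.0499]
candle_jar 0.68 [254.  19.] 244 rect [677.  -20.7] [35.9 73.9] 88.4 circ [677.4  -5.5] 37.0 med [ 0.682  -0.028   0.0906]
candle_jar 0.56 [106.  62.] 1094 rect [533.7 -42.2] [73.9 75.7] 67.6 circ [533.7 -42.2] 38.1 med [ 0.5372 -0.0438  0.0951]
display_tray 0.93 [116. 149.] 21777 rect [ 482.9 -141.6] [339.6 218.9] 87.3 circ [ 490.3 -149. ] 189.3 med [ 0.5064 -0.1288  0.0062]
t 4.22 pos [ 0.6743 -0.1687  0.1607] az -1.3 | shift [ 0.1247 -0.0014 -0.0006] turn 0.1 dist 0.125 F [-0.   1.2 -0. ] w 0.0869 q7 1.0
```

step_arm --pt "1 0.05 -0.0015 0 0" --pt "1 0.095 -0.0015 0 0" --pt "1 0.115 -0.0015 0 0" --pt "1 0.125 -0.0015 0 0" --pt "1 0.125 -0.0015 0 0" --pt "1 0.125 -0.0015 0 0" --pt "-0.2 0.125 -0.0015 0 0" --pt "-0.2 0.125 -0.0015 0 0" --pt "-0.2 0.125 -0.0015 0 0" --pt "-0.2 0.125 -0.0015 0 0" --newtons 20

```text
time_s: 5.48
tool_pos: [0.6742, -0.1698, 0.0348]
tool_rot: [-94.6, 90.0, -95.9]
force: [0.1, -0.1, -0.0]
grip_width: 0.0553
```

```bash
python3 -c "
from h import *
go(.6738,-.1702,.036,-1.4)"
```

```text
t 5.47 pos [ 0.6742 -0.1698  0.0348] az -1.27 | shift [-0.0012 -0.0004 -0.0004] turn 0.13 dist 0.001 F [ 0.1 -0.1 -0. ] w 0.0553 q7 -1.0
```

step_arm --pt "-0.2 -0.01 0 0 0" --pt "-0.2 -0.03 0 0 0" --pt "-0.2 -0.06 0 0 0" --pt "-0.2 -0.08 0 0 0" --pt "-0.2 -0.08 0 0 0" --pt "-0.2 -0.08 0 0 0"

```text
time_s: 6.22
tool_pos: [0.6737, -0.1698, 0.114]
tool_rot: [-179.3, 89.9, 179.4]
force: [0.1, 0.4, -0.2]
grip_width: 0.0348
```

```bash
python3 -c "
from h import *
look({'riser':(.09,.15),'wax_pot':(.044,.06),'candle_jar':(.09,.11),'display_tray':(-.01,.02)})
go(.528,-.1515,.115,-2.55)"
```

```text
wax_pot 0.96 [ 89. 284.] 521 rect [ 492.9 -254.3] [76.9 28.2] 82.6 circ [ 501.7 -255.5] 38.8 med [ 0.4923 -0.2656  0.05  ]
candle_jar 0.91 [256.  17.] 234 rect [676.9 -29.7] [17.8 62.5] 88.5 circ [677.2 -20.8] 31.2 med [ 0.6778 -0.033   0.0906]
candle_jar 0.65 [79. 56.] 1632 rect [533.7 -42. ] [75.2 75.9] 81.7 circ [533.5 -41.6] 38.7 med [ 0.5361 -0.0431  0.0951]
display_tray 0.87 [103. 152.] 25515 rect [ 481.3 -148.8] [356.  220.9] 87.3 circ [ 482.  -140.7] 189.5 med [ 0.5142 -0.1277  0.0062]
t 6.47 pos [ 0.6737 -0.1697  0.1136] az -1.26 | shift [-0.0012  0.015  -0.1461] turn 1.29 dist 0.147 F [ 0.5 -0.8  1.3] w 0.0347 q7 0.0
```

```bash
python3 -c "
from h import *
p,d,C=look({'riser':(-.01,.2)},'w3')"
```

```text
riser 0.76 [259. 185.] 8140 rect [ 672.9 -181.5] [132.4  68.7] 88.7 circ [ 673.6 -181.2] 71.7 med [ 0.674  -0.1627  0.0382]
```

View pics/w3.png

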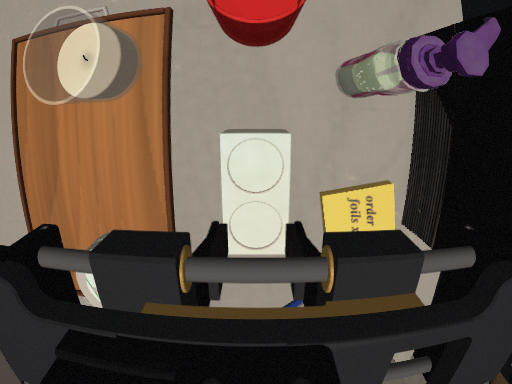

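The picture shows the riser still standing untouched (255,195) with the fingers above it, so I lifted before the grip had built. I'll redo it with a longer close and check the width before lifting.

step_arm --pt "0.95 0 0 0 0" --pt "0.95 0 0 0 0" --pt "0.95 0 0 0 0" --pt "0.95 0 0 0 0" --pt "0.95 0 0 0 0" --pt "0.95 0 0 0 0" --pt "0.95 0 0 0 0"

```text
time_s: 7.45
tool_pos: [0.6743, -0.1698, 0.1148]
tool_rot: [-68.5, 90.0, -69.8]
force: [-0.6, 0.4, 1.4]
grip_width: 0.084
```

```bash
python3 -c "
from h import *
look({'riser':(.033,.06)})
go(.674,-.1704,.032,-1.2)"
```

```text
riser 0.95 [254. 188.] 8125 rect [ 673.9 -170.9] [110.9  58.4] 88.8 circ [ 674.  -170.3] 61.7 med [ 0.6738 -0.1653  0.0385]
t 7.55 pos [ 0.6742 -0.1698  0.1147] az -1.27 | shift [ 0.0827 -0.0006 -0.0002] turn -0.07 dist 0.083 F [ 0.4 -0.1  0.4] w 0.0845 q7 0.0
```

step_arm --pt "0.95 0.04 0 0 0" --pt "0.95 0.07 0 0 0" --pt "0.95 0.082 0 0 0" --pt "0.95 0.082 0 0 0" --pt "-0.3 0.082 0 0 0" --pt "-0.3 0.082 0 0 0" --pt "-0.3 0.082 0 0 0" --pt "-0.3 0.082 0 0 0" --pt "-0.3 0.082 0 0 0" --pt "-0.3 0.082 0 0 0" --pt "-0.3 0.082 0 0 0" --newtons 30

```text
time_s: 8.93
tool_pos: [0.6747, -0.1699, 0.0337]
tool_rot: [-29.6, 89.9, -30.9]
force: [-2.7, 0.5, 6.3]
grip_width: 0.0316
```

```bash
python3 -c "
from h import *
p,d,C=look({'riser':(.033,.06)},'w4')
go(.674,-.1704,.032,-1.2)"
```

```text
riser 0.6 [258. 196.] 11325 rect [ 674.2 -170.1] [110.1  58.3] 88.7 circ [ 674.1 -169.8] 61.2 med [ 0.6749 -0.1476  0.0381]
t 9.03 pos [ 0.6747 -0.1699  0.0337] az -1.27 | shift [ 0.0017 -0.0005 -0.0007] turn -0.07 dist 0.002 F [-1.8 -0.4  4.9] w 0.0309 q7 -1.0
```

View pics/w4.png

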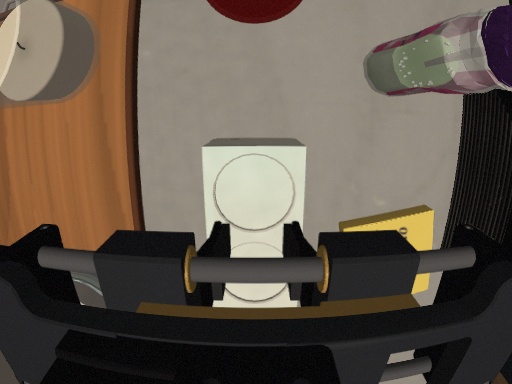

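The fingers look to be on top of the plate rather than beside it, and Fz is +6 N. In the first scene cloud the fingers ended short of the stated tip, too. I'll measure where the fingertips really are.

```bash
python3 - <<'E'
from h import *
o=monitor.get_obs();T=rot(o['tool_rot']);t=o['tool_pos']
for c in('wrist','scene'):
    m=camera_model(c);p,d=read_camera(c); X=cloud(c,d,m).reshape(-1,3)[d.ravel()>0]; L=(X-t)@T
    k=(np.abs(L[:,1])<.012)&(np.abs(L[:,2])<.07)&(X[:,2]>.045); s=L[k]
    for x0 in np.arange(-.12,.03,.01):
        q=s[(s[:,0]>x0)&(s[:,0]<=x0+.01)]
        if len(q)>2: print(c,round(x0,3),len(q),'z',np.percentile(q[:,2],[0,25,50,75,100]).round(3))
save('s2',cv2.resize(p[90:290,110:310],(600,600),interpolation=cv2.INTER_CUBIC))
E
```

```text
wrist -0.12 1348 z [-0.07   0.065  0.066  0.066  0.07 ]
wrist -0.11 462 z [0.033 0.037 0.042 0.046 0.067]
wrist -0.1 12 z [0.035 0.039 0.042 0.043 0.05 ]
wrist -0.09 89 z [-0.02  -0.019 -0.019  0.021  0.021]
wrist -0.08 240 z [-0.02  -0.019  0.001  0.021  0.022]
wrist -0.07 215 z [-0.02  -0.019  0.021  0.021  0.021]
wrist -0.06 538 z [-0.026 -0.017  0.016  0.019  0.028]
wrist -0.05 452 z [-0.028 -0.021 -0.014  0.022  0.029]
wrist -0.04 463 z [-0.025 -0.018  0.016  0.021  0.027]
wrist -0.03 369 z [-0.024 -0.018 -0.014  0.02   0.025]
wrist -0.02 278 z [-0.023 -0.017  0.016  0.019  0.025]
scene -0.12 10 z [-0.062 -0.022  0.065  0.066  0.066]
scene -0.08 4 z [0.019 0.019 0.019 0.019 0.02 ]
scene -0.07 8 z [0.017 0.02  0.02  0.021 0.027]
scene -0.06 13 z [-0.029  0.014  0.015  0.021  0.028]
scene -0.05 16 z [-0.029 -0.025  0.014  0.018  0.024]
scene -0.04 16 z [-0.027 -0.025 -0.002  0.017  0.026]
scene -0.03 22 z [-0.027 -0.024 -0.003  0.016  0.022]
scene -0.02 23 z [-0.027 -0.024  0.     0.015  0.021]
```

View pics/s2.png

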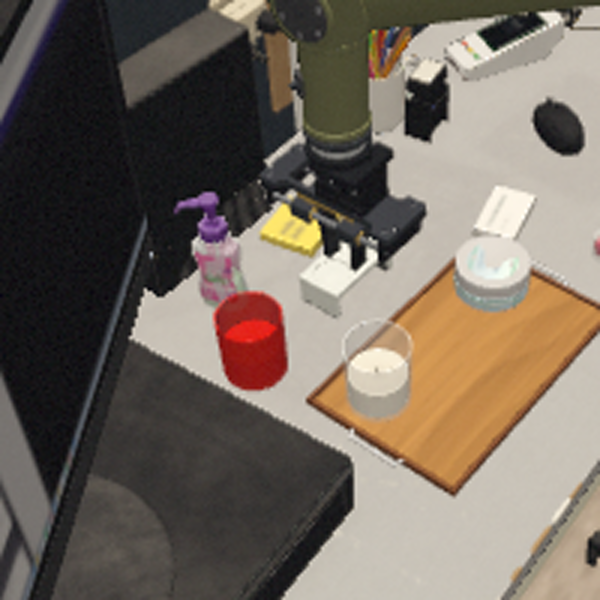

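The true fingertips are about 25 mm short of where the reported TCP puts them: contact with the 40 mm top came at reported z 0.034, and the clouds show the tips at about -0.007. I'll apply a 25 mm offset to every height.

```bash
python3 - <<'E'
s=open('h.py').read()
s=s.replace("s=(np.array([x,y,z])-o['tool_pos'])@T","s=(np.array([x,y,z-.025])-o['tool_pos'])@T  # true grasp point is 25 mm short of reported TCP").replace("'pos',o['tool_pos'].round(4)","'grasp_pos',(o['tool_pos']+[0,0,.025]).round(4)")
open('h.py','w').write(s)
E
python3 -c "
from h import *
go(.674,-.1704,.034,-1.2)"
```

```text
t 9.12 grasp_pos [ 0.6747 -0.1699  0.0587] az -1.27 | shift [ 0.0247 -0.0005 -0.0007] turn -0.07 dist 0.025 F [-1.6 -1.2  6.5] w 0.0307 q7 -1.0
```

step_arm --pt "-0.3 -0.03 0 0 0" --pt "0.95 -0.03 0 0 0" --pt "0.95 -0.03 0 0 0" --pt "0.95 -0.03 0 0 0" --pt "0.95 -0.03 0 0 0" --pt "0.95 -0.03 0 0 0" --pt "0.95 -0.03 0 0 0" --pt "0.95 -0.03 0 0 0" --pt "0.95 -0.03 0 0 0"

```text
time_s: 10.25
tool_pos: [0.6743, -0.1698, 0.0628]
tool_rot: [-62.5, 90.0, -63.7]
force: [-0.0, -0.3, -0.5]
grip_width: 0.0844
```

```bash
python3 -c "
from h import *
look({'riser':(.033,.06)})
go(.674,-.1704,.034,-1.2)"
```

```text
riser 0.62 [258. 192.] 10099 rect [ 674.3 -170.8] [111.3  58.3] 88.8 circ [ 674.4 -170.3] 61.7 med [ 0.6745 -0.1549  0.0384]
t 10.35 grasp_pos [ 0.6743 -0.1698  0.0878] az -1.27 | shift [ 0.0538 -0.0006 -0.0002] turn -0.07 dist 0.054 F [-0.   0.6  0.1] w 0.0843 q7 -1.0
```

step_arm --pt "0.95 0.03 0 0 0" --pt "0.95 0.05 0 0 0" --pt "0.95 0.054 0 0 0" --pt "0.95 0.054 0 0 0" --pt "0.2 0.054 0 0 0" --pt "0.2 0.054 0 0 0" --pt "0.2 0.054 0 0 0" --pt "0.2 0.054 0 0 0" --pt "0.2 0.054 0 0 0" --pt "0.2 0.054 0 0 0" --newtons 25

```text
time_s: 11.6
tool_pos: [0.6743, -0.1699, 0.0091]
tool_rot: [-65.7, 90.0, -67.0]
force: [-2.4, 0.8, 2.6]
grip_width: 0.0576
```

step_arm --pt "-0.2 0 0 0 0" --pt "-0.2 -0.01 0 0 0" --pt "-0.2 -0.03 0 0 0" --pt "-0.2 -0.06 0 0 0" --pt "-0.2 -0.075 0 0 0" --pt "-0.2 -0.08 0 0 0" --pt "-0.2 -0.08 0 0 0"

```text
time_s: 12.48
tool_pos: [0.674, -0.1699, 0.0885]
tool_rot: [-154.2, 90.0, -155.5]
force: [0.9, -0.4, -2.8]
grip_width: 0.0578
```

```bash
python3 -c "
from h import *
look({'riser':(.09,.15),'wax_pot':(.044,.06),'candle_jar':(.09,.11)})
go(.528,-.1515,.114,-2.55);go(.528,-.1515,.041,-2.55)"
```

```text
riser 0.96 [259. 208.] 15304 rect [ 672.9 -161.3] [92.6 62.8] 88.8 circ [ 675.7 -160.1] 52.8 med [ 0.6755 -0.1449  0.1173]
candle_jar 0.74 [256.  14.] 191 rect [677.2 -34.6] [ 7.9 45. ] 88.5 circ [677.3 -30.9] 22.5 med [ 0.6773 -0.0354  0.0905]
candle_jar 0.72 [63. 56.] 1933 rect [533.3 -43.1] [72.7 77.2] 72.7 circ [533.3 -42.8] 38.9 med [ 0.5372 -0.0454  0.0949]
t 12.68 grasp_pos [ 0.6735 -0.1697  0.1125] az -1.27 | shift [-0.0012  0.015  -0.1459] turn 1.28 dist 0.147 F [-0.8 -0.  -3.1] w 0.0576 q7 -0.0
t 12.68 grasp_pos [ 0.6735 -0.1697  0.1125] az -1.27 | shift [ 0.0718  0.015  -0.1458] turn 1.28 dist 0.163 F [-0.8 -0.  -3.1] w 0.0576 q7 -0.0
```

step_arm --pt "-0.2 -0.002 0.005 -0.015 0.6" --pt "-0.2 -0.002 0.01 -0.045 1.3" --pt "-0.2 -0.002 0.0155 -0.08 1.3" --pt "-0.2 -0.002 0.0155 -0.115 1.3" --pt "-0.2 -0.002 0.0155 -0.138 1.3" --pt "-0.2 -0.002 0.0155 -0.146 1.3" --pt "-0.2 -0.002 0.0155 -0.146 1.3" --pt "-0.2 -0.002 0.0155 -0.146 1.3" --pt "-0.2 -0.002 0.0155 -0.146 1.3"

```text
time_s: 13.8
tool_pos: [0.5295, -0.1508, 0.0907]
tool_rot: [47.6, 90.0, 45.1]
force: [0.6, -0.1, -0.9]
grip_width: 0.0575
```

```bash
python3 -c "
from h import *
look({'riser':(.09,.15),'wax_pot':(.044,.06),'candle_jar':(.09,.11),'display_tray':(-.01,.02)},'w5')
go(.528,-.1515,.042,-2.55)"
```

```text
riser 0.88 [257. 207.] 15449 rect [ 529.5 -142.1] [92.5 61. ] 87.3 circ [ 531.1 -141. ] 52.9 med [ 0.5313 -0.1258  0.1196]
candle_jar 0.67 [255.  48.] 2067 rect [532.8 -45.4] [68.5 75.2] 87.2 circ [533.2 -42. ] 38.0 med [ 0.5309 -0.0481  0.0958]
candle_jar 0.67 [435.  27.] 329 rect [680.5 -16.2] [75.5 43.4] 12.8 circ [677.2  -1.6] 37.8 med [ 0.67   -0.0262  0.0906]
display_tray 0.92 [167. 125.] 27710 rect [ 487.3 -124.1] [305.2 216.9] 87.5 circ [ 491.  -128.6] 177.9 med [ 0.4513 -0.0872  0.0063]
t 14.05 grasp_pos [ 0.5288 -0.1509  0.1156] az -2.56 | shift [ 0.0736 -0.0006 -0.0008] turn -0.01 dist 0.074 F [ 0.  -0.3 -2.1] w 0.0578 q7 3.0
```

View pics/w5.png

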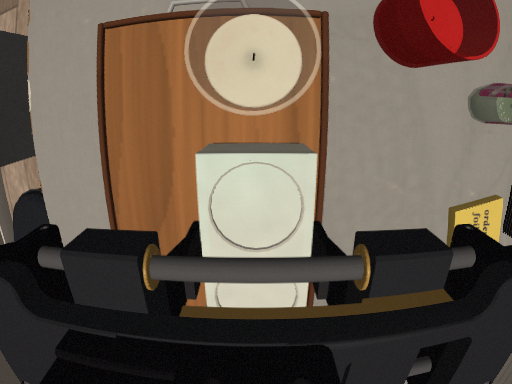

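step_arm --pt "-0.2 0.03 -0.0003 -0.0008 0" --pt "-0.2 0.055 -0.0003 -0.0008 0" --pt "-0.2 0.068 -0.0003 -0.0008 0" --pt "-0.2 0.073 -0.0003 -0.0008 0" --pt "-0.2 0.0745 -0.0003 -0.0008 0" --pt "-0.2 0.0745 -0.0003 -0.0008 0" --pt "-0.2 0.0745 -0.0003 -0.0008 0"

```text
time_s: 14.92
tool_pos: [0.5284, -0.1515, 0.0169]
tool_rot: [-26.4, 89.9, -29.0]
force: [-0.6, -0.2, -0.6]
grip_width: 0.0578
```

```bash
python3 -c "
from h import *
look({'riser':(.03,.06),'candle_jar':(.09,.11)})
go(.528,-.1515,.041,-2.55)"
```

```text
riser 0.75 [260. 206.] 15106 rect [ 529.6 -142.8] [92.6 65.7] 88.2 circ [ 529.8 -142. ] 53.3 med [ 0.5302 -0.1273  0.0459]
candle_jar 0.95 [254.  48.] 4287 rect [532.2 -58.1] [42.7 76.4] 87.2 circ [532.8 -44.6] 38.2 med [ 0.5307 -0.0647  0.0958]
t 15.07 grasp_pos [ 0.528  -0.1515  0.0416] az -2.57 | shift [ 0.0006 -0.     -0.    ] turn -0.02 dist 0.001 F [ 0.6  0.2 -1.9] w 0.0577 q7 0.0
```

step_arm --pt "-0.2 0.001 0 0 0" --pt "-0.2 0.0018 0 0 0" --pt "-0.2 0.0018 0 0 0" --pt "0.9 0.0012 0 0 0" --pt "0.9 0.0012 0 0 0" --pt "0.9 0.0012 0 0 0" --pt "0.9 0.0012 0 0 0" --pt "0.9 -0.02 0 0 0" --pt "0.9 -0.07 0 0 0" --pt "0.9 -0.12 0 0 0" --pt "0.9 -0.17 0 0 0" --pt "0.9 -0.17 0 0 0"

```text
time_s: 16.58
tool_pos: [0.5308, -0.1518, 0.1909]
tool_rot: [-20.5, 89.5, -23.0]
force: [-0.6, -0.6, -0.6]
grip_width: 0.0828
```

```bash
python3 -c "
from h import *
look({'riser':(.038,.06),'candle_jar':(.09,.11),'wax_pot':(.044,.06),'card_stack':(.012,.03),'nail_polish':(.07,.09),'display_tray':(-.01,.02)})
go(.57,-.36,.2,11)"
```

```text
riser 0.79 [255. 173.] 5200 rect [ 529.1 -152.5] [110.9  58.2] 87.7 circ [ 528.7 -152. ] 61.7 med [ 0.5292 -0.1489  0.0447]
riser 0.65 [466. 101.] 355 rect [795.2 -62.4] [86.4 40.7] 0.1 circ [795.3 -70.4] 44.4 med [ 0.7573 -0.0648  0.0477]
candle_jar 0.83 [256.  65.] 956 rect [533.1 -41.6] [74.  75.8] 44.1 circ [533.3 -41.7] 38.1 med [ 0.5344 -0.0364  0.0958]
candle_jar 0.58 [385.  35.] 299 rect [678.1  -2.8] [75.2 70.8] 8.8 circ [ 6.779e+02 -6.000e-01] 38.2 med [ 0.6722 -0.0097  0.0906]
wax_pot 0.83 [248. 244.] 2017 rect [ 525.  -261.2] [84.3 89.5] 7.4 circ [ 522.5 -261.4] 45.4 med [ 0.5232 -0.2403  0.0501]
card_stack 0.74 [290. 302.] 508 rect [ 568.3 -346.1] [55.1 28.8] 10.0 circ [ 568.1 -345. ] 29.5 med [ 0.572 -0.342  0.017]
display_tray 0.73 [198. 139.] 22873 rect [ 486.6 -146.6] [351.5 214.6] 87.5 circ [ 485.4 -139.3] 184.7 med [ 0.4607 -0.1094  0.0063]
t 16.93 grasp_pos [ 0.527  -0.1511  0.2098] az -2.57 | shift [ 0.0095 -0.2067  0.0523] turn -13.57 dist 0.213 F [ 0.5  0.3 -0.2] w 0.0824 q7 6.0
```

step_arm --pt "0.95 0 -0.05 0.012 -5" --pt "0.95 0 -0.1 0.025 -10" --pt "0.95 0.01 -0.15 0.038 -13.6" --pt "0.95 0.02 -0.2 0.05 -13.6" --pt "0.95 0.03 -0.222 0.055 -13.6" --pt "0.95 0.03 -0.222 0.055 -13.6" --pt "0.95 0.03 -0.222 0.055 -13.6" --pt "0.95 0.03 -0.222 0.055 -13.6" --pt "0.95 0.03 -0.222 0.055 -13.6"

```text
time_s: 18.05
tool_pos: [0.5734, -0.3744, 0.1572]
tool_rot: [-52.7, 89.9, -41.6]
force: [0.0, -0.8, -0.8]
grip_width: 0.0846
```

```bash
python3 -c "
from h import *
look({'card_stack':(.012,.03),'nail_polish':(.06,.09)},'w6')
go(.573,-.376,.021,11)"
```

```text
card_stack 0.77 [259. 177.] 4001 rect [ 574.8 -376.8] [54.1 89.5] 12.4 circ [ 575.3 -376.9] 51.2 med [ 0.5745 -0.3747  0.0172]
nail_polish 0.85 [129. 173.] 271 rect [ 438.9 -393.1] [13.4 14.2] 55.0 circ [ 438.6 -393.1] 7.4 med [ 0.4408 -0.3916  0.0764]
t 18.2 grasp_pos [ 0.573  -0.3752  0.1817] az 11.06 | shift [ 0.1607 -0.0007 -0.0002] turn 0.06 dist 0.161 F [ 0.5  0.1 -0.4] w 0.0849 q7 33.0
```

View pics/w6.png

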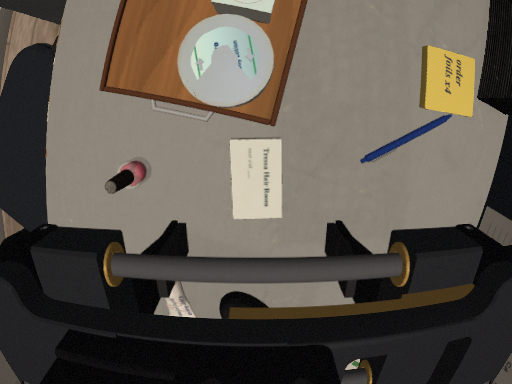

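```bash
python3 -c "
from h import *
go(.575,-.377,.0235,12.3)"
```

```text
t 18.2 grasp_pos [ 0.573  -0.3752  0.1817] az 11.06 | shift [ 0.1582 -0.0021  0.0016] turn -1.24 dist 0.158 F [ 0.5  0.1 -0.4] w 0.0849 q7 33.0
```

step_arm --pt "0.95 0.05 -0.002 0.0016 -1.2" --pt "0.95 0.1 -0.002 0.0016 -1.2" --pt "0.95 0.14 -0.002 0.0016 -1.2" --pt "0.95 0.156 -0.002 0.0016 -1.2" --pt "0.95 0.158 -0.002 0.0016 -1.2" --pt "0.95 0.158 -0.002 0.0016 -1.2" --pt "0 0.158 -0.002 0.0016 -1.2" --pt "0 0.158 -0.002 0.0016 -1.2" --pt "0 0.158 -0.002 0.0016 -1.2" --pt "0 0.158 -0.002 0.0016 -1.2" --pt "0 0.158 -0.002 0.0016 -1.2" --pt "0 0.158 -0.002 0.0016 -1.2" --newtons 12

```text
time_s: 19.7
tool_pos: [0.5748, -0.3773, -0.0016]
tool_rot: [-94.2, 90.0, -81.9]
force: [-0.1, -0.4, 1.8]
grip_width: 0.0538
```

```bash
python3 -c "
from h import *
look({'card_stack':(.0,.04)})
go(.575,-.377,.0235,12.3)"
```

```text
card_stack 0.67 [258. 219.] 11130 rect [ 575.7 -376.8] [54.3 89.9] 12.8 circ [ 575.3 -376.5] 51.3 med [ 0.5731 -0.361   0.0171]
t 19.8 grasp_pos [ 0.5748 -0.3773  0.0234] az 12.23 | shift [-0.0001  0.0003  0.0003] turn -0.07 dist 0.0 F [-1.1  0.6  2.4] w 0.0538 q7 32.0
```

step_arm --pt "0 -0.01 0 0 0" --pt "0 -0.03 0 0 0" --pt "0 -0.06 0 0 0" --pt "0 -0.09 0 0 0" --pt "0 -0.11 0 0 0" --pt "0 -0.11 0 0 0" --pt "0 -0.11 0 0 0"

```text
time_s: 20.68
tool_pos: [0.5741, -0.377, 0.1072]
tool_rot: [144.5, 89.9, 156.7]
force: [-0.6, -0.9, -0.5]
grip_width: 0.0536
```

```bash
python3 -c "
from h import *
look({'card_stack':(.09,.15)})
go(.442,-.148,.135,-2.55)"
```

```text
card_stack 0.88 [258. 219.] 11162 rect [ 575.1 -376.4] [54.  90.1] 13.3 circ [ 574.7 -376.5] 51.4 med [ 0.5725 -0.3609  0.1259]
t 20.77 grasp_pos [ 0.5738 -0.3768  0.1316] az 12.23 | shift [-0.0028  0.2516 -0.0804] turn 14.78 dist 0.264 F [-0.3 -0.3 -0. ] w 0.0542 q7 34.0
```

step_arm --pt "0 -0.003 0.02 -0.006 2" --pt "0 -0.003 0.055 -0.017 5" --pt "0 -0.003 0.095 -0.03 8" --pt "0 -0.003 0.135 -0.043 11" --pt "0 -0.003 0.175 -0.056 14" --pt "0 -0.003 0.21 -0.067 14.8" --pt "0 -0.003 0.235 -0.076 14.8" --pt "0 -0.003 0.2516 -0.081 14.8" --pt "0 -0.003 0.2516 -0.081 14.8" --pt "0 -0.003 0.2516 -0.081 14.8" --pt "0 -0.003 0.2516 -0.081 14.8"

```text
time_s: 22.15
tool_pos: [0.4427, -0.1494, 0.1112]
tool_rot: [51.4, 90.0, 48.7]
force: [-0.1, -0.3, 0.1]
grip_width: 0.0539
```

```bash
python3 -c "
from h import *
look({'card_stack':(.09,.15),'riser':(.038,.06),'candle_jar':(.09,.11),'wax_pot':(.044,.06),'display_tray':(-.01,.02)})
go(.441,-.148,.030,-2.55)"
```

```text
card_stack 0.62 [258. 219.] 11189 rect [ 443.9 -148.8] [89.8 54.3] 88.1 circ [ 443.4 -148.6] 51.4 med [ 0.4444 -0.1326  0.13  ]
riser 0.93 [354. 180.] 6767 rect [ 528.7 -151.9] [110.5  59. ] 87.4 circ [ 527.4 -148.7] 58.3 med [ 0.5261 -0.1402  0.0442]
candle_jar 0.9 [378.  58.] 1937 rect [532.6 -42. ] [75.  75.2] 79.9 circ [532.9 -41.3] 38.5 med [ 0.5348 -0.0411  0.0956]
candle_jar 0.57 [481.  41.] 138 rect [649.1  -4.8] [19.5 62.4] 6.5 circ [658.6  -3.8] 31.2 med [ 0.6456 -0.0086  0.0905]
wax_pot 0.81 [303. 296.] 305 rect [ 489.2 -247.6] [26.6 29.8] 5.4 circ [ 489.4 -250.5] 17.8 med [ 0.4879 -0.2516  0.0502]
display_tray 0.84 [269. 105.] 24248 rect [ 490.5 -132.9] [326.  215.4] 88.0 circ [ 458.6 -134.7] 172.4 med [ 0.4581 -0.071   0.0064]
t 22.45 grasp_pos [ 0.4424 -0.1487  0.1362] az -2.59 | shift [ 0.1062  0.0006 -0.0014] turn -0.04 dist 0.106 F [ 0.2 -0.4 -0.3] w 0.0538 q7 12.0
```

step_arm --pt "0 0.04 0.0007 -0.001 0" --pt "0 0.075 0.0007 -0.001 0" --pt "0 0.095 0.0007 -0.001 0" --pt "0 0.103 0.0007 -0.001 0" --pt "0 0.1055 0.0007 -0.001 0" --pt "0 0.1068 0.0007 -0.001 0" --pt "0 0.1068 0.0007 -0.001 0" --pt "0 0.1068 0.0007 -0.001 0"

```text
time_s: 23.45
tool_pos: [0.4417, -0.148, 0.005]
tool_rot: [-37.8, 89.9, -40.3]
force: [0.1, 0.2, -0.4]
grip_width: 0.0537
```

```bash
python3 -c "
from h import *
look({'card_stack':(.01,.15)})
go(.4415,-.148,.030,-2.55)"
```

```text
card_stack 0.68 [257. 220.] 11345 rect [ 442.8 -147.5] [90.  54.7] 88.2 circ [ 443.2 -147.5] 52.0 med [ 0.4433 -0.1318  0.0237]
t 23.55 grasp_pos [ 0.4415 -0.1479  0.0298] az -2.57 | shift [-0.0002 -0.0001 -0.    ] turn -0.02 dist 0.0 F [-0.3  0.1 -0.4] w 0.0538 q7 6.0
```

step_arm --pt "0 0.0008 0 0 0" --pt "0 0.0008 0 0 0" --pt "0.42 0.0004 0 0 0" --pt "0.42 0.0004 0 0 0" --pt "0.42 0.0004 0 0 0" --pt "0.42 -0.015 0 0 0" --pt "0.42 -0.05 0 0 0" --pt "0.42 -0.1 0 0 0" --pt "0.42 -0.15 0 0 0" --pt "0.42 -0.15 0 0 0" --pt "0.42 -0.15 0 0 0"

```text
time_s: 24.92
tool_pos: [0.4412, -0.1477, 0.1548]
tool_rot: [-63.3, 90.0, -65.9]
force: [-0.6, 0.1, 0.2]
grip_width: 0.0618
```

```bash
python3 -c "
from h import *
look({'card_stack':(.01,.04),'riser':(.038,.06)})
go(.34,.27,.21,38)
look({'oil_bottle':(.06,.12)},cam='scene')
look({'oil_bottle':(.06,.12)},cam='top')"
```

```text
card_stack 0.6 [257. 176.] 4247 rect [ 443.2 -147.7] [88.7 54.7] 87.6 circ [ 443.7 -147.5] 51.6 med [ 0.4432 -0.1448  0.0231]
riser 0.65 [345. 177.] 5602 rect [ 528.9 -151.9] [110.4  59.4] 87.4 circ [ 527.5 -151.1] 60.4 med [ 0.5291 -0.1458  0.0444]
t 25.07 grasp_pos [ 0.4404 -0.1474  0.1783] az -2.56 | shift [-0.031   0.4125 -0.119 ] turn -40.56 dist 0.43 F [ 1.  -0.3  1. ] w 0.0617 q7 13.0
oil_bottle 0.81 [225. 330.] 104 rect [328.1 283.6] [26.1 21.8] 37.6 circ [329.2 281.3] 15.0 med [0.3263 0.2844 0.0765]
```

Cards are laid at (0.443,-0.148), yaw about -2.4°, against a target of (0.4427,-0.148). Before reaching for the oil bottle, I'll check the heights around it.

```bash
python3 - <<'E'
from h import *
H=np.full((12,14),np.nan)
for c in('scene','top'):
    m=camera_model(c);p,d=read_camera(c);X=cloud(c,d,m)[d>0]
    i=((X[:,0]-.2)//.03).astype(int); j=((X[:,1]-.05)//.03).astype(int)
    k=(i>=0)&(i<12)&(j>=0)&(j<14)
    for a,b,z in zip(i[k],j[k],X[k,2]): H[a,b]=np.nanmax([H[a,b],z])
print('cols y',(.065+.03*np.arange(14)).round(2))
for a in range(12): print('x',round(.215+.03*a,3),(H[a]*1000).round(0))
E
```

```text
cols y [0.06 0.1  0.12 0.16 0.18 0.22 0.24 0.28 0.3  0.34 0.36 0.39 0.42 0.46]
x 0.215 [-721. -726. -719. -717. -725.   nan   nan   nan   nan   nan   nan -723.
 -720. -722.]
x 0.245 [-722. -719. -722. -721.   nan   nan   nan   nan   nan   nan -726. -721.
 -719. -727.]
x 0.275 [2. 4. 4. 3. 9. 2. 5. 9. 5. 6. 4. 6. 7. 5.]
x 0.305 [ 7.  7.  9. 12.  9. 11.  9. 82. 59.  7.  7.  6.  6. 10.]
x 0.335 [  7.  11.  11.   7.   8.   8.   9. 106.  76.   9.  12.  10.   9.   9.]
x 0.365 [ 6. 10. 10.  9. 11.  9. 10.  8. 12. 12.  7. 12.  9. 11.]
x 0.395 [ 7.  8.  9. 10.  8.  9.  7. 21. 11. 12.  8.  9. 10. 13.]
x 0.425 [ 7.  9. 15.  9. 10. 10.  9. 59. 33.  6.  7. 10.  8. 15.]
x 0.455 [  8.  99.  95.  98. 100.  97.  96. 102.  95.  97.  98.  98.  98.  96.]
x 0.485 [  9.  96.  97.  97.  98.  96.  98. 102.  97. 102. 104. 101. 598. 597.]
x 0.515 [  7.  99.  97. 100.  98.  97.  98. 105. 106. 105. 597. 601. 599. 596.]
x 0.545 [  7.  96.  96.  98.  98. 102. 104. 108. 575. 600. 600. 599. 592. 105.]
```

```bash
python3 -c "
from h import *
go(.333,.262,.24,-2.5)"
```

```text
t 25.38 grasp_pos [ 0.4412 -0.1476  0.179 ] az -2.56 | shift [-0.0607  0.4044 -0.1264] turn -0.06 dist 0.428 F [-0.5 -0.  -0.3] w 0.0615 q7 13.0
```

step_arm --pt "0.7 -0.03 0.03 -0.01 0" --pt "0.7 -0.06 0.08 -0.025 0" --pt "0.7 -0.06 0.135 -0.043 0" --pt "0.7 -0.06 0.19 -0.06 0" --pt "0.7 -0.06 0.245 -0.078 0" --pt "0.7 -0.06 0.3 -0.095 0" --pt "0.7 -0.06 0.35 -0.11 0" --pt "0.7 -0.06 0.39 -0.122 0" --pt "0.7 -0.06 0.404 -0.126 0" --pt "0.7 -0.06 0.404 -0.126 0" --pt "0.7 -0.06 0.404 -0.126 0" --pt "0.7 -0.06 0.404 -0.126 0"

```text
time_s: 26.88
tool_pos: [0.334, 0.2604, 0.2143]
tool_rot: [-120.0, 90.0, -122.6]
force: [0.5, 0.7, -0.5]
grip_width: 0.0741
```

```bash
python3 -c "
from h import *
p,d,C=look({'oil_bottle':(.03,.12)},'w7')
for r in regions_of('wrist','oil_bottle')[:1]:
    X=C[r['pixels']&(d>0)]
    for a,b in((.055,.061),(.076,.085),(.092,.108)):
        s=X[(X[:,2]>a)&(X[:,2]<b)]
        if len(s)>4: print(a,len(s),s.min(0).round(4),s.max(0).round(4),((s.min(0)+s.max(0))/2).round(4))
go(.333,.275,.059,-2.5)"
```

```text
oil_bottle 0.73 [254. 152.] 758 rect [333.2 280.1] [32.7 32.9] 42.5 circ [333.1 279.7] 16.8 med [0.3333 0.2844 0.0699]
0.055 217 [0.3168 0.2629 0.055 ] [0.3494 0.2956 0.061 ] [0.3331 0.2792 0.058 ]
0.076 180 [0.3222 0.2681 0.076 ] [0.3434 0.2906 0.0849] [0.3328 0.2793 0.0805]
0.092 142 [0.3268 0.2731 0.0932] [0.339  0.2856 0.102 ] [0.3329 0.2794 0.0976]
t 27.02 grasp_pos [0.3339 0.2609 0.2394] az -2.64 | shift [ 0.1804  0.0141 -0.0015] turn -0.14 dist 0.181 F [-0.1  0.9  0.9] w 0.0738 q7 -33.0
```

View pics/w7.png

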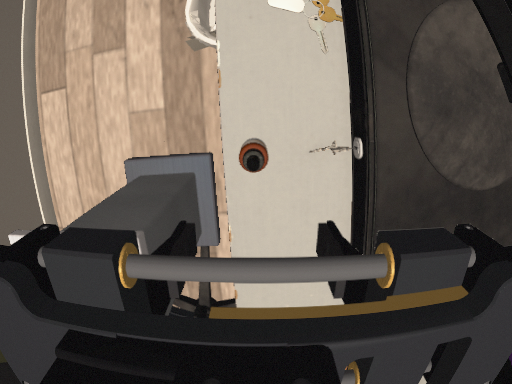

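The oil bottle is at pixel (253,157), centre (0.3325,0.2793). Going in.

step_arm --pt "0.7 0.02 0.0183 -0.0019 0" --pt "0.7 0.065 0.0183 -0.0019 0" --pt "0.7 0.115 0.0183 -0.0019 0" --pt "0.7 0.16 0.0183 -0.0019 0" --pt "0.7 0.181 0.0183 -0.0019 0" --pt "0.7 0.181 0.0183 -0.0019 0" --pt "-0.6 0.181 0.0183 -0.0019 0" --pt "-0.6 0.181 0.0183 -0.0019 0" --pt "-0.6 0.181 0.0183 -0.0019 0" --pt "-0.6 0.181 0.0183 -0.0019 0" --pt "-0.6 0.181 0.0183 -0.0019 0" --pt "-0.6 0.181 0.0183 -0.0019 0" --newtons 15

```text
time_s: 28.52
tool_pos: [0.3326, 0.2799, 0.0335]
tool_rot: [-8.8, 90.0, -11.4]
force: [-1.0, -0.8, 0.8]
grip_width: 0.032
```

```bash
python3 -c "
from h import *
go(.3325,.2793,.058,-2.5)"
```

```text
t 28.52 grasp_pos [0.3326 0.2799 0.0585] az -2.57 | shift [ 0.0005 -0.0006 -0.0001] turn -0.07 dist 0.001 F [-1.  -0.8  0.8] w 0.032 q7 -54.0
```

step_arm --pt "-0.6 -0.01 0 0 0" --pt "-0.6 -0.03 0 0 0" --pt "-0.6 -0.06 0 0 0" --pt "-0.6 -0.095 0 0 0" --pt "-0.6 -0.12 0 0 0" --pt "-0.6 -0.135 0 0 0" --pt "-0.6 -0.135 0 0 0" --pt "-0.6 -0.135 0 0 0"

```text
time_s: 29.52
tool_pos: [0.3319, 0.2795, 0.1675]
tool_rot: [-153.9, 89.9, -156.4]
force: [-0.5, 0.1, -0.5]
grip_width: 0.0319
```

```bash
python3 -c "
from h import *
look({'oil_bottle':(.13,.25)})
go(.5268,-.1788,.193,-2.5)"
```

```text
oil_bottle 0.7 [260. 235.] 3548 rect [332.4 285.5] [32.3 20.9] 1.5 circ [332.5 280. ] 16.6 med [0.3335 0.2897 0.1941]
t 29.62 grasp_pos [0.3318 0.2795 0.1924] az -2.55 | shift [-0.0008 -0.4492  0.2152] turn -0.05 dist 0.498 F [ 0.5 -0.5  0.3] w 0.0323 q7 -37.0
```

step_arm --pt "-0.6 -0.001 -0.015 0.007 0" --pt "-0.6 -0.001 -0.05 0.024 0" --pt "-0.6 -0.001 -0.1 0.048 0" --pt "-0.6 -0.001 -0.15 0.072 0" --pt "-0.6 -0.001 -0.2 0.096 0" --pt "-0.6 -0.001 -0.25 0.12 0" --pt "-0.6 -0.001 -0.3 0.144 0" --pt "-0.6 -0.001 -0.35 0.168 0" --pt "-0.6 -0.001 -0.395 0.19 0" --pt "-0.6 -0.001 -0.43 0.206 0" --pt "-0.6 -0.001 -0.4492 0.2152 0" --pt "-0.6 -0.001 -0.4492 0.2152 0"

```text
time_s: 31.12
tool_pos: [0.527, -0.179, 0.1684]
tool_rot: [141.9, 89.9, 139.2]
force: [-0.5, 0.1, -0.3]
grip_width: 0.0323
```

step_arm --pt "-0.6 0 0 0 0" --pt "-0.6 0 0 0 0" --pt "-0.6 0 0 0 0"

```text
time_s: 31.5
tool_pos: [0.5273, -0.1775, 0.1698]
tool_rot: [-60.6, 90.0, -63.1]
force: [-0.2, -1.0, -0.0]
grip_width: 0.032
```

```bash
python3 -c "
from h import *
look({'oil_bottle':(.13,.25),'riser':(.038,.06),'candle_jar':(.09,.11),'card_stack':(.01,.04)},'w8')
go(.5268,-.1788,.103,-2.5)"
```

```text
oil_bottle 0.74 [258. 235.] 3509 rect [ 527.6 -171.9] [32.1 22. ] 5.7 circ [ 527.8 -176.1] 16.4 med [ 0.5286 -0.1672  0.1965]
riser 0.97 [260. 150.] 5602 rect [ 529.1 -151.9] [109.1  58.4] 87.8 circ [ 529.  -152.2] 60.4 med [ 0.5294 -0.1452  0.0445]
candle_jar 0.83 [254.  35.] 977 rect [532.8 -44.4] [69.9 75.8] 87.5 circ [532.9 -41.9] 38.2 med [ 0.531  -0.0453  0.0958]
candle_jar 0.78 [393.  22.] 180 rect [680.4 -18.1] [75.  39.8] 8.9 circ [678.2  -4.4] 37.5 med [ 0.6754 -0.0254  0.0906]
card_stack 0.9 [181. 150.] 3786 rect [ 443.1 -147.1] [88.6 54.8] 87.7 circ [ 444.2 -147.1] 50.4 med [ 0.4451 -0.1455  0.023 ]
t 31.75 grasp_pos [ 0.5273 -0.1784  0.1946] az -2.56 | shift [ 0.0916 -0.0004 -0.0005] turn -0.06 dist 0.092 F [-0.2 -0.7 -0.8] w 0.0319 q7 9.0
```

View pics/w8.png

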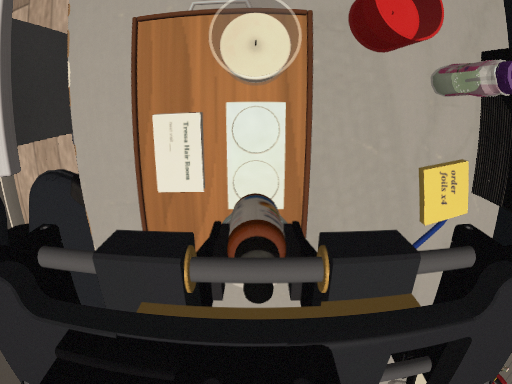

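step_arm --pt "-0.6 0.03 -0.0004 -0.0003 0" --pt "-0.6 0.06 -0.0004 -0.0003 0" --pt "-0.6 0.08 -0.0004 -0.0003 0" --pt "-0.6 0.089 -0.0004 -0.0003 0" --pt "-0.6 0.0915 -0.0004 -0.0003 0" --pt "-0.6 0.0928 -0.0004 -0.0003 0" --pt "-0.6 0.0928 -0.0004 -0.0003 0" --pt "-0.6 0.0928 -0.0004 -0.0003 0"

```text
time_s: 32.75
tool_pos: [0.5274, -0.1791, 0.0772]
tool_rot: [-31.2, 89.9, -33.8]
force: [-0.6, -0.2, -0.2]
grip_width: 0.0324
```

```bash
python3 -c "
from h import *
look({'oil_bottle':(.06,.25),'riser':(.038,.06)})
go(.5268,-.1788,.101,-2.5)"
```

```text
oil_bottle 0.62 [257. 235.] 3385 rect [ 532.6 -170.5] [38.  31.9] 58.4 circ [ 529.3 -167.5] 20.9 med [ 0.5288 -0.1691  0.1043]
oil_bottle 0.42 [255.  27.] 2306 rect [532.4 -56.3] [47.4 75.2] 87.5 circ [532.9 -45.2] 37.6 med [ 0.531  -0.0693  0.0944]
riser 0.94 [258. 154.] 9251 rect [ 529.2 -142.6] [90.5 58.6] 87.4 circ [ 529.5 -141.2] 51.9 med [ 0.5297 -0.1342  0.0451]
t 32.9 grasp_pos [ 0.5272 -0.179   0.1019] az -2.57 | shift [ 0.0009  0.0002 -0.0004] turn -0.07 dist 0.001 F [ 0.3  0.4 -0.9] w 0.0323 q7 7.0
```

step_arm --pt "-0.6 0.0008 0 0 0" --pt "-0.6 0.0014 0 0 0" --pt "-0.6 0.0014 0 0 0" --pt "-0.1 0.0009 0 0 0" --pt "0.5 0.0009 0 0 0" --pt "0.5 0.0009 0 0 0" --pt "0.5 0.0009 0 0 0" --pt "0.5 -0.02 0 0 0" --pt "0.5 -0.06 0 0 0" --pt "0.5 -0.11 0 0 0" --pt "0.5 -0.13 0 0 0" --pt "0.5 -0.13 0 0 0"

```text
time_s: 34.4
tool_pos: [0.5281, -0.1792, 0.2083]
tool_rot: [-24.3, 89.8, -26.9]
force: [0.0, 0.3, -0.2]
grip_width: 0.0652
```

```bash
python3 -c "
from h import *
look({'oil_bottle':(.13,.25),'riser':(.038,.06)})
go(.4388,-.385,.2,-2.5)"
```

```text
oil_bottle 0.97 [258. 182.] 208 rect [ 527.6 -179.2] [12.7 12. ] 86.8 circ [ 527.5 -179.4] 6.5 med [ 0.5278 -0.1775  0.1407]
riser 0.76 [255. 136.] 3806 rect [ 529.1 -152.5] [110.   58.2] 88.0 circ [ 529.6 -152.4] 61.3 med [ 0.5297 -0.1383  0.0452]
t 34.55 grasp_pos [ 0.5261 -0.1787  0.23  ] az -2.57 | shift [ 0.03   -0.21   -0.0779] turn -0.07 dist 0.226 F [ 0.2 -0.3 -1.1] w 0.065 q7 10.0
```

Oil bottle stands: bulb top at 0.144, over the well centre. Now the polish.

step_arm --pt "0.5 0 -0.03 -0.011 0" --pt "0.5 0 -0.085 -0.03 0" --pt "0.5 0.02 -0.14 -0.05 0" --pt "0.5 0.04 -0.19 -0.07 0" --pt "0.5 0.06 -0.217 -0.0775 0" --pt "0.5 0.06 -0.217 -0.0775 0" --pt "0.5 0.06 -0.217 -0.0775 0" --pt "0.5 0.06 -0.217 -0.0775 0"

```text
time_s: 35.55
tool_pos: [0.4413, -0.3907, 0.1472]
tool_rot: [-5.7, 89.9, -8.1]
force: [0.3, -0.4, -0.1]
grip_width: 0.0651
```

```bash
python3 -c "
from h import *
p,d,C=look({'nail_polish':(.02,.09)})
for r in regions_of('wrist','nail_polish')[:1]:
    X=C[r['pixels']&(d>0)]
    for a,b in((.02,.038),(.055,.071),(.074,.085)):
        s=X[(X[:,2]>a)&(X[:,2]<b)]
        if len(s)>4: print(a,len(s),s.min(0).round(4),s.max(0).round(4),((s.min(0)+s.max(0))/2).round(4))
go(.4385,-.3931,.033,-2.5)"
```

```text
nail_polish 0.96 [254. 185.] 870 rect [ 438.5 -391.7] [26.7 30.1] 84.1 circ [ 438.4 -393. ] 15.3 med [ 0.4388 -0.3882  0.0381]
0.02 430 [ 0.4233 -0.4059  0.0203] [ 0.4536 -0.3784  0.038 ] [ 0.4385 -0.3921  0.0291]
0.055 96 [ 0.4315 -0.3954  0.0553] [ 0.4459 -0.386   0.0707] [ 0.4387 -0.3907  0.063 ]
0.074 195 [ 0.4319 -0.3994  0.0741] [ 0.4448 -0.3871  0.0805] [ 0.4384 -0.3932  0.0773]
t 35.7 grasp_pos [ 0.4408 -0.3915  0.1723] az -2.47 | shift [ 0.1393 -0.0016 -0.0023] turn 0.03 dist 0.139 F [0.4 0.8 0. ] w 0.065 q7 33.0
```

step_arm --pt "0.5 0.03 -0.0018 -0.0025 0" --pt "0.5 0.075 -0.0018 -0.0025 0" --pt "0.5 0.115 -0.0018 -0.0025 0" --pt "0.5 0.135 -0.0018 -0.0025 0" --pt "0.5 0.139 -0.0018 -0.0025 0" --pt "0.5 0.139 -0.0018 -0.0025 0" --pt "-0.6 0.139 -0.0018 -0.0025 0" --pt "-0.6 0.139 -0.0018 -0.0025 0" --pt "-0.6 0.139 -0.0018 -0.0025 0" --pt "-0.6 0.139 -0.0018 -0.0025 0" --pt "-0.6 0.139 -0.0018 -0.0025 0" --pt "-0.6 0.139 -0.0018 -0.0025 0" --newtons 15

```text
time_s: 37.2
tool_pos: [0.4373, -0.394, 0.0078]
tool_rot: [-109.2, 90.0, -111.8]
force: [-0.1, -0.0, 1.5]
grip_width: 0.0298
```

```bash
python3 -c "
from h import *
go(.4385,-.3931,.033,-2.5)"
```

```text
t 37.2 grasp_pos [ 0.4373 -0.394   0.0328] az -2.57 | shift [-0.0002  0.001   0.0012] turn -0.07 dist 0.002 F [-0.1 -0.   1.5] w 0.0298 q7 30.0
```

step_arm --pt "-0.6 -0.01 0 0 0" --pt "-0.6 -0.035 0 0 0" --pt "-0.6 -0.07 0 0 0" --pt "-0.6 -0.11 0 0 0" --pt "-0.6 -0.15 0 0 0" --pt "-0.6 -0.175 0 0 0" --pt "-0.6 -0.18 0 0 0" --pt "-0.6 -0.18 0 0 0" --pt "-0.6 -0.18 0 0 0"

```text
time_s: 38.33
tool_pos: [0.4366, -0.3933, 0.186]
tool_rot: [139.5, 89.8, 136.9]
force: [0.5, 0.1, -0.9]
grip_width: 0.0295
```

```bash
python3 -c "
from h import *
look({'nail_polish':(.15,.3)})
go(.5288,-.1246,.21,-2.5)"
```

```text
nail_polish 0.77 [256. 243.] 3072 rect [ 437.4 -386.9] [18.9 28.8] 88.2 circ [ 437.3 -390.6] 14.9 med [ 0.4378 -0.3855  0.2151]
t 38.42 grasp_pos [ 0.4368 -0.3934  0.2113] az -2.57 | shift [0.0015 0.2727 0.0799] turn -0.07 dist 0.284 F [0.1 0.1 0.1] w 0.0297 q7 33.0
```

step_arm --pt "-0.6 0 0.015 0.004 0" --pt "-0.6 0 0.05 0.015 0" --pt "-0.6 0 0.095 0.028 0" --pt "-0.6 0 0.14 0.041 0" --pt "-0.6 0 0.185 0.054 0" --pt "-0.6 0 0.225 0.066 0" --pt "-0.6 0 0.255 0.075 0" --pt "-0.6 0 0.2727 0.08 0" --pt "-0.6 0 0.2727 0.08 0" --pt "-0.6 0 0.2727 0.08 0" --pt "-0.6 0 0.2727 0.08 0" --pt "-0.6 0 0.2727 0.08 0"

```text
time_s: 39.92
tool_pos: [0.5292, -0.1261, 0.1875]
tool_rot: [-137.1, 90.0, -139.7]
force: [0.7, -0.1, -0.6]
grip_width: 0.0302
```

```bash
python3 -c "
from h import *
look({'nail_polish':(.15,.3),'candle_jar':(.09,.11),'riser':(.038,.06)},'w9')
go(.5288,-.1246,.079,-2.5)"
```

```text
nail_polish 0.82 [257. 242.] 3188 rect [ 531.1 -111.7] [35.2 29.8] 86.6 circ [ 530.9 -114.4] 20.3 med [ 0.5305 -0.1183  0.2166]
candle_jar 0.92 [392.  58.] 353 rect [ 6.777e+02 -4.000e-01] [75.1 74.2] 25.7 circ [677.7  -0.7] 38.0 med [ 0.6741 -0.0067  0.0906]
riser 0.61 [257. 177.] 3285 rect [ 530.  -138.1] [82.9 58.1] 87.6 circ [ 529.9 -138.2] 49.8 med [ 0.5303 -0.1296  0.0453]
t 40.12 grasp_pos [ 0.5294 -0.1254  0.2126] az -2.59 | shift [ 0.1336  0.0007 -0.0006] turn -0.09 dist 0.134 F [-0.1  0.2 -0.4] w 0.03 q7 4.0
```

View pics/w9.png

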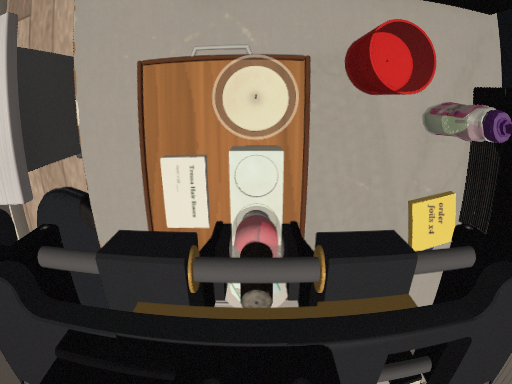

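step_arm --pt "-0.6 0.035 0.0012 -0.0006 0" --pt "-0.6 0.075 0.0012 -0.0006 0" --pt "-0.6 0.11 0.0012 -0.0006 0" --pt "-0.6 0.128 0.0012 -0.0006 0" --pt "-0.6 0.134 0.0012 -0.0006 0" --pt "-0.6 0.136 0.0012 -0.0006 0" --pt "-0.6 0.136 0.0012 -0.0006 0" --pt "-0.6 0.136 0.0012 -0.0006 0"

```text
time_s: 41.12
tool_pos: [0.5296, -0.1241, 0.0526]
tool_rot: [-22.9, 89.9, -25.5]
force: [0.0, -0.3, -0.5]
grip_width: 0.0298
```

```bash
python3 -c "
from h import *
go(.5288,-.1240,.0758,-2.5)"
```

```text
t 41.12 grasp_pos [ 0.5296 -0.1241  0.0776] az -2.57 | shift [ 0.0018  0.     -0.0008] turn -0.07 dist 0.002 F [ 0.  -0.3 -0.5] w 0.0298 q7 0.0
```

step_arm --pt "-0.6 0.001 0 -0.0005 0" --pt "-0.6 0.0018 0 -0.0005 0" --pt "-0.6 0.0018 0 -0.0005 0" --pt "-0.1 0.0013 0 -0.0005 0" --pt "0.4 0.0013 0 -0.0005 0" --pt "0.4 0.0013 0 -0.0005 0" --pt "0.4 0.0013 0 -0.0005 0" --pt "0.4 -0.02 0 0 0" --pt "0.4 -0.06 0 0 0" --pt "0.4 -0.11 0 0 0" --pt "0.4 -0.17 0 0 0" --pt "0.4 -0.2 0 0 0"

```text
time_s: 42.62
tool_pos: [0.5302, -0.1239, 0.2553]
tool_rot: [-17.9, 89.7, -20.5]
force: [-0.5, -0.4, -0.5]
grip_width: 0.0607
```

step_arm --pt "0.4 -0.02 -0.05 0 0" --pt "0.4 -0.02 -0.1 0 0" --pt "0.4 -0.02 -0.13 0 0" --pt "0.4 -0.02 -0.13 0 0" --pt "0.4 -0.02 -0.13 0 0"

```text
time_s: 43.25
tool_pos: [0.5234, -0.2524, 0.2715]
tool_rot: [95.7, 89.9, 93.2]
force: [0.6, 0.5, -1.2]
grip_width: 0.0608
```

```bash
python3 -c "
from h import *
p,d,C=look({'nail_polish':(.11,.13),'oil_bottle':(.13,.25),'riser':(.038,.05),'candle_jar':(.09,.11),'wax_pot':(.044,.06),'card_stack':(.01,.04)},'w10')
go(.5,-.2,.3,-2.5)
q,e=read_camera('scene'); save('s3',cv2.resize(q[90:310,150:370],(600,600),interpolation=cv2.INTER_CUBIC))"
```

```text
nail_polish 0.86 [258.  64.] 142 rect [ 529.4 -124.5] [13.3 13.1] 38.6 circ [ 529.4 -124.4] 7.1 med [ 0.5297 -0.1252  0.1215]
oil_bottle 0.75 [258. 108.] 138 rect [ 527.5 -180.6] [12.3 12.1] 87.5 circ [ 527.5 -180. ] 6.8 med [ 0.5275 -0.18    0.1412]
riser 0.95 [261.  86.] 2479 rect [ 528.8 -152.1] [110.5  58. ] 87.5 circ [ 528.7 -152.1] 61.6 med [ 0.53   -0.1508  0.0458]
candle_jar 0.68 [258.  13.] 254 rect [532.  -63.4] [32.1 73.1] 87.4 circ [532.6 -49.5] 36.6 med [ 0.5314 -0.0715  0.0957]
wax_pot 0.76 [253. 166.] 3397 rect [ 522.5 -261.8] [88.1 89.1] 4.2 circ [ 523.1 -261.3] 45.4 med [ 0.5228 -0.2601  0.0502]
wax_pot 0.42 [217.  97.] 69 rect [ 523.8 -180.9] [249.8  87.9] 88.7 circ [ 530.2 -179. ] 127.7 med [ 0.5567 -0.1684  0.0474]
card_stack 0.96 [199.  92.] 2354 rect [ 443.2 -147.8] [88.8 55. ] 87.7 circ [ 444.4 -148. ] 50.7 med [ 0.4442 -0.1477  0.023 ]
t 43.6 grasp_pos [ 0.5233 -0.253   0.2968] az -2.5 | shift [-0.0032  0.052  -0.0256] turn -0.0 dist 0.058 F [-0.3  0.1  0.6] w 0.0612 q7 17.0
```

View pics/w10.png

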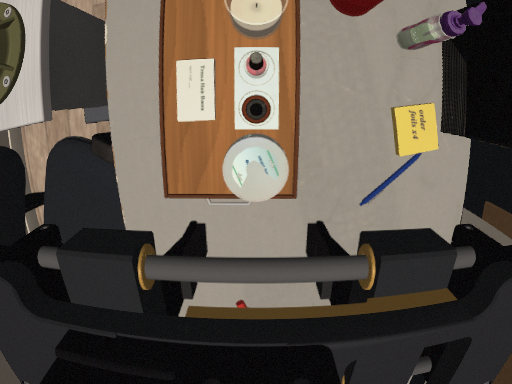

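View pics/s3.png

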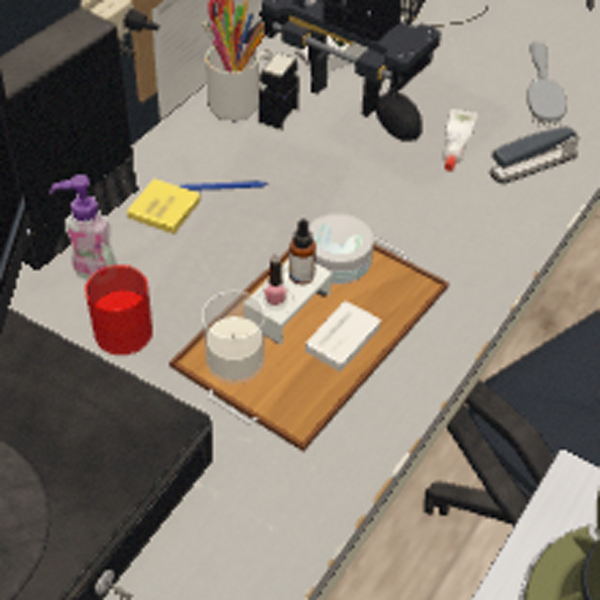

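Both views show everything in place: polish (256,65) on the candle's side, oil (256,108) on the wax pot's side, cards (196,90) in front of the riser, and the pot and candle where they started. The gripper is clear, so I'm handing in.

```bash
python3 -c "
from h import *
print(env.sign_off())"
```

```text
the job is handed in; nothing more can be done
None
```

The tray is dressed and handed in after about 44 s of robot time. I placed the riser first, then the cards, then the oil bottle (wax pot's side) and the nail polish (candle's side).

**Order:** the cards went on before the bottles. Once the bottles stand in the riser, the gripper's body would have hit them while laying the cards. I read "then" as tying only the riser to the bottles.

**Last checks, from the wrist camera unless noted:**

| Thing | Result |
|---|---|
| Riser | About 1 mm from the point midway between pot and candle, in line with them |
| Cards | About 0.5 mm from their place, long sides along the front edge |
| Oil bottle and polish | Upright in their wells, each within about 1.5 mm of the well's centre |
| Wax pot | Within 1 mm of where it started |
| Candle | Within 1 mm when last fully in view, before the polish was lowered; cut off in the last picture, looks unmoved |
| Hand gel and cream tube | Not touched; looked unmoved in the last scene picture, not measured |

**What went wrong or disagreed:**
- **Riser grasp:** the first two tries failed. The real fingertips sit about 25 mm short of where the reported tool position puts them. The second try pressed on the riser's top with about 6 N and did not move it. I corrected all heights for this afterwards.
- **Camera offset:** the top camera read about 4 mm lower in x than the wrist camera. The wrist camera read about 1 mm high in x against the tool. I worked from the wrist camera and the tool position.

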